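# Hold the tag die over its blank

## Robot

A 7-joint arm with a two-finger parallel gripper is mounted at the origin on the work surface. World frame = base frame: x ahead of the robot, y to its left, z up, the work surface at z = 0. Lengths are in m, angles in rad, forces in N, time in s.
With the tool pointing down it reaches from about 0.425 to 0.975 m from the base axis. Payload 16.7 kg.
Tool frame: the origin (TCP) lies midway between the tips of the shut fingers; the grasp point (between the pads) lies 19 mm behind it; z points along the fingers, y is the line along which they close (so a half turn about z gives the same grasp; the last joint's range is limited). The gripper opens to 85 mm and grips with 20 to 120 N. Pads are 22 mm wide; open, the fingers measure 114 mm over their backs; the gripper's body (76 mm by 85 mm) begins 54 mm behind the grasp point. The pads swing forward as they close: fully open they stand 13 mm farther back than shut.
Start: joints at [-1.252, 0.426, 0.074, 1.606, -0.034, 1.111, -0.067], TCP at [0.304, 0.602, 0.231] pointing down, gripper open.
Joint ranges: [-2.85, 2.85], [-0.5, 2.14], [-1.23, 1.37], [0.21, 2.46], [-1.02, 4.16], [0.16, 2.05], [-2.73, 2.73]. Speed limits (rad/s): [1.89, 1.89, 2.39, 2.39, 3.01, 3.01, 3.01].

## Interface

Orientations are given as a unit quaternion [w, x, y, z].
In Python, from rig import arm gives the robot as it stands.
- The arm moves only by the tool play_rows, never from a script. Its argument "rows" is a list that holds one entry, the list of rows, each a list of 6 numbers: the shift along the world's x, y, z in units of 40 mm (1.0 is 40 mm), then the turn, a rotation vector about the world's x, y, z in units of 5 degrees (1.0 is 5 degrees). In form: [[[tx, ty, tz, ax, ay, az], ...]]. A call has 1 to 20 rows; each row shifts and turns the commanded pose from where the row before left it; what a row does not reach is not made up. A row lasts 1/12 s, in which the tool goes at most 41.7 mm and 7.16 degrees, less where a joint would pass 70% of its speed; a pose out of reach is approached as far as the arm can. A call is refused whole if a number of a shift passes 1 or a number of a turn 1, either way. A call with a gripper value outside its range is refused whole. "hand" is the closure, from -1 (fully open) to 1 (shut), set as the call begins (left out, the last holds). The fingers move at their own pace and stop on an object; "newtons" is the grip in N (left out, the last holds). Time passes only in rows, so rows that do not move let the fingers close. It gives the time, the measured TCP pose, the force, the opening and the grip force at its end, in the units of the state.
- arm.observe(): the state, without advancing time (a new reading comes with each control period).
- arm.capture(name): name is "scene" or "side" or "wrist"; returns (picture, depth): 420x560x3 uint8, red, green, blue; 420x560 float32, m along the optical axis (not along the pixel's ray), 0 where there is no reading.
- arm.camera_info(name): a dict with "mtx" (3x3 intrinsics, pixels), "R" (3x3) and "t" (3): a world point X has camera coordinates R X + t; the wrist camera has in their place "hand_eye" (4x4, takes a point from camera to tool coordinates, whose origin is the TCP and whose axes are the flange's). Camera axes: x right, y down, z forward; pixel columns grow to the right and rows downward; lengths in m; the calibration is good to about 2 mm. A picture is of the moment at which its call begins: read the wrist's pose just before it. camera_info takes no time and is no camera call.
- arm.hand_in(): hands the job in; it is judged then, once.
The state is a dict: "time_s": time; "qpos": joint angles; "joint_velocities": joint speeds; "effort": joint torques, N m; "eef_pos": TCP position; "tcp_rot": TCP orientation; "ft_force": force on the tool from outside, world axes, zero at the start; "moment": the same for the moment, N m; "grip_width": opening from 0.0 (shut) to 1.0 (fully open); "grip_force": force on a finger pad.
Only numpy, scipy, OpenCV 4.12 (cv2) and the standard library are available. Lean on these libraries where they do the work, as an engineer would, in place of code of your own. Each camera call takes 0.05 s, during which the arm holds its last target. There are 200 camera calls.

## Task

The tag-cutting die is shut in the wooden case, whose close lid has no knob: lever the lid up by its front lip with the blade of the palette knife, not with the gripper, push it right open past upright with the knife, and lay the knife down flat on the bench. Lift the die out, carry it clear over the pots and tools to the fibreboard blank on the white cutting block, and finish while still holding it there for me to check the margins: level, centred over the blank with its clipped end over the blank's clipped end, about a centimetre above it. The die must never touch or shift the blank, because its edge marks whatever it lands on, and everything else on the bench stays where it stands.

Things in the scene. Friction and masses are not known exactly. Their poses are not given: they have to be found in the camera images.
- case: Fixed dark wooden case, 140 (x) x 170 (y) x 45 mm high without its lid, walls and floor 6 mm thick. Origin: centre of its underside on the bench; its x axis points away from the robot, from the lip side to the hinge side. It stands on the left or the right of the bench; the cutting block has the other side.
- case_lid (a joint): Lid angle, rad: 0 shut, 1.92 open on its stop, about 20 degrees past upright. Wooden board 152 (x) x 170 (y) x 8 mm, 0.14 kg, hinged along the case's far (+x) top edge. Shut, its underside is 45 mm above the bench and its front edge juts 12 mm beyond the case's front wall. Stiff hinge: the lid stays at any angle; lifting it at the lip takes about 1.5 N.
- case_lip (a point): Middle of the lower front edge of the shut lid, fixed to the case (does not swing): 82 mm in front (case -x) of the case's origin, 45 mm high. The blade goes in under the lid here; the case's front wall is 12 mm behind it. Axes as the case.
- case_hinge (a point): Middle of the lid's hinge axis, fixed to the case: 70 mm behind (case +x) its origin, 45 mm high. The hinge axis is the case's y axis; the lid's free edge is 152 mm from it.
- knife: Palette knife, 80 g, loose, flat on the bench near the robot, blade roughly to the robot's left (+y). Pale wooden handle 20 wide (y) x 18 mm high, from x = -85 to +20 mm; brass ferrule; steel blade 22 mm wide, its faces 8 and 10.5 mm above the underside, ending at x = +105 mm. Origin: underside of the handle, 20 mm behind its blade end, near the centre of mass; x to the blade's tip, z up.
- knife_tip (a point): Middle of the end of the knife's blade: knife x = 105 mm, 9.25 mm above its underside.
- die: Tag-cutting die, steel strip 4 mm thick, 30 mm high, 0.19-0.30 kg: outline 90 (x) x 50 mm (y), corners of its +x end clipped (parallel sides from x = -45 to +28 mm, nose 22 mm wide at x = +45). Bars across it inside. Origin: centre of the outline at its lower edge; z up. Stands on the case's floor, 6 mm up, clipped end to the hinge, 30 mm or more free beside it. Grip across the 50 mm from above.
- die_nose (a point): Middle of the flat nose of the die's clipped end, on the lower edge: die x = +45 mm.
- block: Fixed white plastic cutting block 190 (x) x 170 (y) x 30 mm high. Origin: centre of its underside on the bench.
- blank: Loose tag-shaped blank of stiff brown fibreboard, 100 (x) x 60 (y) x 4 mm, 40 g, corners of its +x end clipped, flat on the cutting block (top face 34 mm above the bench). The die's shape with 5 mm margin all round. Origin: centre of the 100 x 60 outline on its underside; x points to the clipped end, z up.
- blank_nose (a point): Middle of the blank's flat nose on its top face: blank x = +50 mm, 4 mm above its underside. With the die rightly placed the die's nose is 5 mm short of it in plan.
- cement_tin: Bystander: aluminium-coloured can with a paper label, 76 mm across, 105 high, standing between case and block. Origin: centre of its underside.
- maul: Bystander: turned wooden maul standing on its head, 62 mm across, 168 high, between case and block. Origin: centre of its underside.
- dye_jar: Bystander: amber jar, 52 mm across, 85 high, at the back between case and block. Origin: centre of its underside.
- tape_roll: Bystander: roll of paper tape lying flat, 88 mm across, 24 high, at the back. Origin: centre of its underside.
- round_die: Bystander: round steel cutting die, 60 mm across, 30 high, at the back. Origin: centre of its underside.
- thread_spool: Bystander: dark wooden spool, 44 mm across, 55 high, at the right. Origin: centre of its underside.
- hammer: Bystander: hammer 220 mm long lying at the left. Origin: near the middle of its underside.
There are look-alikes about, which are no part of the job. Leave any purple or turquoise look-alike of the case alone.

How it is judged:
On the way, in this order (a step that is already met when the one before it is completed fails the run):
1. the knife's blade is levering the lid up, no finger on it (value of joint case_lid between 0.15 and 1.4 rad and contact force between knife and case_lid above 0.1 N and contact force between the fingers and case_lid below 0.1 N), for 0.1 s.
2. the lid stands open past upright (value of joint case_lid above 1.6 rad), for 0.2 s.
3. the die is lifted clear of the case in the gripper, the knife already laid down (height (world z) of die above 0.055 m and contact force between the fingers and die above 1 N and contact force between die and case below 0.05 N and contact force between the fingers and knife below 0.05 N), for 0.1 s.
At the end, for the whole second after the job is handed in: Gripper alone holds the die still and level (4.5 deg), edge 3-18 mm above the blank, centre within 5 mm each way, yaw within 0.1 rad, nose over nose; lid open past 1.6 rad; knife flat on the bench, released; blank moved under 5 mm, bystanders under 30 mm (z of die in the frame of blank between 0.007 and 0.022 m and x of die in the frame of blank between -0.005 and 0.005 m and y of die in the frame of blank between -0.005 and 0.005 m and x of die_nose in the frame of blank above 0.03 m and y of die_nose in the frame of blank between -0.007 and 0.007 m and angle between the x axis of die and the x axis of blank, either way round below 0.1 rad and angle between die's own z axis and vertical below 0.08 rad and linear speed of die below 0.02 m/s and contact force between the fingers and die above 1 N and contact force between die and blank below 0.05 N and contact force between die and block below 0.05 N and contact force between each of die, the fingers and knife below 0.05 N and contact force between die and case below 0.05 N and contact force between die and cement_tin below 0.05 N and contact force between die and maul below 0.05 N and contact force between die and dye_jar below 0.05 N and contact force between die and tape_roll below 0.05 N and contact force between die and round_die below 0.05 N and contact force between die and thread_spool below 0.05 N and contact force between die and hammer below 0.05 N and value of joint case_lid above 1.6 rad and height (world z) of knife between -0.01 and 0.01 m and angle between knife's own z axis and vertical below 0.15 rad and distance of blank from where it was at the start of the episode below 0.005 m and distance of each of cement_tin, maul, dye_jar, tape_roll, round_die, thread_spool, hammer from where it was at the start of the episode below 0.03 m); the arm keeps its last pose, push and grip.
It fails at once if the die touched the blank (contact force between die and blank above 0.2 N).
It fails at once if the blank was shifted (distance of blank from where it was at the start of the episode above 0.006 m).
It fails at once if the gripper or arm pushed the lid (contact force between any of the arm, the fingers and case_lid above 2 N).
It fails at once if a bystander was knocked or shifted (distance of any of cement_tin, maul, dye_jar, tape_roll, round_die, thread_spool, hammer from where it was at the start of the episode above 0.03 m or angle between any of cement_tin, maul, dye_jar, tape_roll, round_die, thread_spool's own z axis and vertical above 0.5 rad).
It also fails if it takes over 72 s, if anything falls off the work surface, if the arm or the gripper's body presses on something with over 40 N, if the wrist force passes 120 N, or if a joint passes its speed limit or range.

## Working session

There is one attempt and no reset: what is moved stays moved. The work goes in short steps, Python scripts to look and compute and a tool call to move; the robot and the scene stay as the last step left them, time stands still between calls to the robot, and variables do not carry over. Pictures are saved under pics/ and viewed, at most 10 in all, crops included, and the job is handed in when it is done.

Besides the shell and the picture viewer there is one more tool, called after "Call:" in YAML: its name, and indented under it one key for each argument. play_rows: Moves the arm, as the interface text tells. Its arguments: {"type":"object","properties":{"rows":{"type":"array","items":{"type":"array","items":{"type":"array","items":{"type":"number"}}}},"hand":{"type":"number"},"newtons":{"type":"number"}},"required":["rows"]}

```bash
ls; mkdir -p pics; python3 - <<'E'
from rig import arm
import cv2,numpy as np
print(arm.observe())
for n in("scene","side"):
    p,d=arm.capture(n); cv2.imwrite(f"pics/{n}0.png",p[:,:,::-1]); np.savez(f"pics/{n}0.npz",p=p,d=d)
    print(n,arm.camera_info(n),(d==0).mean())
print(arm.camera_info("wrist"))
E
```

```text
pics
{'time_s': 0.0, 'qpos': array([-1.25252602,  0.42673672,  0.07384832,  1.60661344, -0.03412563,
        1.11079557, -0.06709561]), 'joint_velocities': array([ 0.00058782,  0.00054845, -0.0007428 ,  0.00140021,  0.00123351,
       -0.00105443,  0.00015157]), 'effort': array([ 5.60972403e-04, -9.49832940e+01,  3.76132920e+00, -4.63500738e+01,
        1.93283509e-02,  1.03730627e-02, -8.80082098e-06]), 'eef_pos': array([0.30418825, 0.602113  , 0.23060452]), 'tcp_rot': array([-1.14588945e-04,  2.31776352e-01,  9.72768885e-01, -6.36664876e-04]), 'ft_force': array([ 0.11410503, -0.18260611, -0.53120713]), 'moment': array([-0.00012481,  0.00221567, -0.07431441]), 'grip_force': 0.0, 'grip_width': 0.9993500210630617}
scene {'mtx': array([[507.99069083,   0.        , 277.79091725],
       [  0.        , 507.99069083, 205.74535294],
       [  0.        ,   0.        ,   1.        ]]), 'R': array([[-0.44406165,  0.89598912,  0.00357026],
       [ 0.6181013 ,  0.30921738, -0.72272775],
       [-0.64866019, -0.3187289 , -0.69112362]]), 't': array([ 0.20830174, -0.26723261,  2.00436869])} 0.00
[... 227 characters left out ...]
.01575858],
       [-0.34434922, -0.38615575, -0.85574959],
       [ 0.54654785,  0.65866618, -0.51715018]]), 't': array([-0.34994635,  0.21503349,  0.97983598])} 0.004158163265306123
{'mtx': array([[311.61639564,   0.        , 281.31227169],
       [  0.        , 311.61639564, 209.92460446],
       [  0.        ,   0.        ,   1.        ]]), 'hand_eye': array([[ 4.97196608e-04, -9.61926386e-01, -2.73308214e-01,
         6.96110352e-02],
       [ 9.99999577e-01,  6.89836608e-04, -6.08747300e-04,
        -3.48400739e-05],
       [ 7.74108101e-04, -2.73307796e-01,  9.61926322e-01,
        -1.42045011e-01],
       [ 0.00000000e+00,  0.00000000e+00,  0.00000000e+00,
         1.00000000e+00]])}
```

View pics/scene0.png

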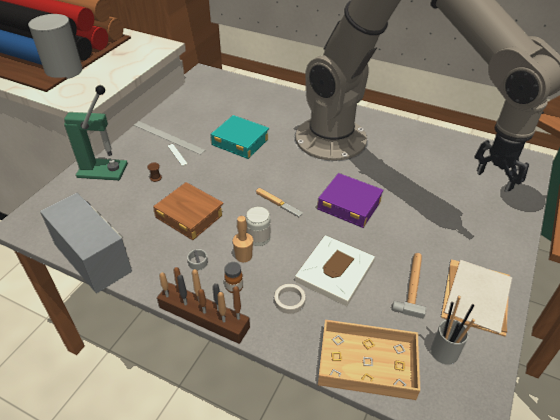

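View pics/side0.png

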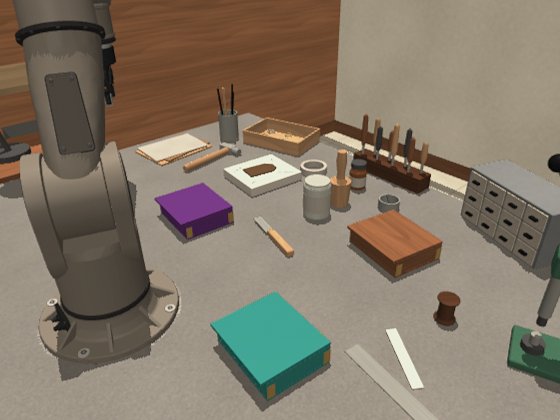

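The scene view shows the brown case at about (188,210), the knife at (256,190)–(301,214), the block with blank at (336,267), and the tin, maul and jar at (258,225), (242,240), (233,277). The side view agrees. Next I measure from both clouds.

```bash
cat > h.py <<'E'
import numpy as np,cv2
from rig import arm
from scipy.spatial.transform import Rotation as Ro
def tool(o=None):
    o=o or arm.observe(); q=o["tcp_rot"]; T=np.eye(4); T[:3,:3]=Ro.from_quat([q[1],q[2],q[3],q[0]]).as_matrix(); T[:3,3]=o["eef_pos"]; return T
def cloud(n,d,T=None):
    c=arm.camera_info(n); K=c["mtx"]; v,u=np.mgrid[:d.shape[0],:d.shape[1]]
    P=np.stack([(u-K[0,2])/K[0,0]*d,(v-K[1,2])/K[1,1]*d,d],-1).astype(float)
    if n=="wrist":
        M=(tool() if T is None else T)@c["hand_eye"]; W=P@M[:3,:3].T+M[:3,3]
    else: W=(P-c["t"])@c["R"]
    W[d==0]=np.nan; return W
def grab(n):
    T=tool(); p,d=arm.capture(n); return p,d,cloud(n,d,T)
def rect(pts):
    r=cv2.minAreaRect((pts*1000).astype(np.float32)); return np.round(r[0],1),np.round(r[1],1),round(r[2],1)
E
python3 - <<'E'
from h import *
for n in("scene","side"):
    f=np.load(f"pics/{n}0.npz"); p,d=f["p"],f["d"]; W=cloud(n,d)
    hsv=cv2.cvtColor(p,cv2.COLOR_RGB2HSV)
    box={"scene":dict(case=(185,150,240,225),knife=(185,250,220,306),block=(235,290,305,380),tools=(200,180,320,310)),
         "side":dict(case=(208,340,280,445),knife=(210,250,262,298),block=(148,220,196,305),tools=(140,300,225,405))}[n]
    def sub(k):
        a,b,c,e=box[k]; return W[a:c,b:e].reshape(-1,3),hsv[a:c,b:e].reshape(-1,3)
    X,h=sub("case"); m=(X[:,2]>.047)&(X[:,2]<.06); print(n,"lid",rect(X[m,:2]),np.median(X[m,2]),m.sum())
    X,h=sub("block"); m=(X[:,2]>.025)&(X[:,2]<.04); print("block",rect(X[m,:2]),np.median(X[m,2]))
    b=m&(h[:,1]>100)&(h[:,2]<160); print("blank",rect(X[b,:2]),np.median(X[b,2]),b.sum())
    hull=cv2.convexHull((X[b,:2]*1000).astype(np.float32)); print(np.round(cv2.approxPolyDP(hull,5,True)[:,0],0).tolist())
    X,h=sub("knife"); m=(X[:,2]>.006)&(X[:,2]<.03); print("knife",rect(X[m,:2]),m.sum())
    hd=m&(h[:,1]>90)&(X[:,2]>.012); print("handle",rect(X[hd,:2]),hd.sum(),np.percentile(X[hd,2],[50,95]))
    x=X[m,:2]; c=x.mean(0); print(c,np.linalg.svd(x-c,full_matrices=False)[2][0])
    X=W[(W[...,2]>.02)&(W[...,0]>.35)&(W[...,0]<.98)&(abs(W[...,1])<.45)]
    img=np.zeros((650,900),np.uint8); ij=((X[:,:2]-[.35,-.45])*1000).astype(int); img[ij[:,0].clip(0,649),ij[:,1].clip(0,899)]=255
    img=cv2.dilate(img,np.ones((5,5)))
    k,l,s,c=cv2.connectedComponentsWithStats(img)
    for i in range(1,k):
        if s[i,4]>400:
            q=l[ij[:,0].clip(0,649),ij[:,1].clip(0,899)]==i
            print("obj",np.round(X[q].min(0),3),np.round(X[q].max(0),3))
E
```

```text
scene lid (array([ 613.2, -255.8]), array([176. , 158.3]), 78.5) 0.05284205413302859 1721
block (array([660.4, 259.8]), array([170.8, 274.5]), 85.3) 0.030057234687583957
blank (array([615.1, 267.1]), array([ 57.6, 100.5]), 80.9) 0.033371828969241735 471
[[666.0, 272.0], [651.0, 290.0], [572.0, 302.0], [566.0, 248.0], [638.0, 235.0], [658.0, 244.0]]
knife (array([421.8, -21.7]), array([162.8, 146.2]), 32.0) 307
handle (array([425. , -53.9]), array([110.9,  24.5]), 75.3) 137 [0.01763561 0.02294839]
[ 0.43009289 -0.02022187] [-0.19446309 -0.98090984]
obj [0.35  0.108 0.02 ] [0.414 0.284 0.062]
obj [0.518 0.172 0.02 ] [0.723 0.355 0.042]
obj [ 0.524 -0.355  0.02 ] [ 0.704 -0.158  0.062]
obj [ 0.564 -0.043  0.02 ] [0.641 0.033 0.111]
obj [ 0.658 -0.039  0.02 ] [0.719 0.022 0.17 ]
obj [0.731 0.144 0.02 ] [0.82  0.231 0.03 ]
obj [ 0.74  -0.154  0.02 ] [ 0.803 -0.092  0.036]
obj [0.776 0.312 0.02 ] [0.973 0.45  0.055]
obj [ 0.777 -0.002  0.021] [0.83  0.05  0.091]
obj [ 0.829 -0.45   0.02 ] [ 0.98  -0.276  0.157]
obj [ 0.899 -0.133  0.02 ] [0.963 0.13  0.189]
side lid (array([ 610.7, -256.6]
[... 447 characters left out ...]
79 ]
[ 0.42307694 -0.03218303] [0.22940118 0.97333196]
obj [0.35  0.105 0.02 ] [0.406 0.281 0.057]
obj [0.515 0.168 0.02 ] [0.718 0.356 0.038]
obj [ 0.52  -0.355  0.02 ] [ 0.7   -0.159  0.058]
obj [ 0.555 -0.048  0.02 ] [0.629 0.03  0.108]
obj [ 0.651 -0.042  0.02 ] [0.712 0.014 0.168]
obj [0.725 0.14  0.02 ] [0.783 0.194 0.026]
obj [ 0.738 -0.153  0.02 ] [ 0.801 -0.096  0.033]
obj [ 0.769 -0.008  0.02 ] [0.818 0.043 0.087]
obj [0.77  0.309 0.02 ] [0.972 0.45  0.054]
obj [0.773 0.186 0.02 ] [0.819 0.228 0.027]
obj [0.784 0.148 0.02 ] [0.811 0.179 0.026]
obj [ 0.814 -0.45   0.02 ] [ 0.979 -0.278  0.153]
obj [ 0.892 -0.134  0.02 ] [0.959 0.13  0.188]
obj [0.934 0.366 0.02 ] [0.966 0.45  0.052]
```

Lid, knife and blank are located: case yaw ≈ -11°, knife yaw ≈ 77°, blank yaw ≈ -10°. I go over the knife and check it with the wrist camera.

Call:
play_rows:
  rows:
    - [[0.25,-0.97,0,0,0,-0.95],[0.25,-0.97,0,0,0,-0.95],[0.25,-0.97,0,0,0,-0.95],[0.25,-0.97,0,0,0,-0.95],[0.25,-0.97,0,0,0,-0.95],[0.25,-0.97,0,0,0,-0.95],[0.25,-0.97,0,0,0,-0.95],[0.25,-0.97,0,0,0,-0.95],[0.25,-0.97,0,0,0,-0.95],[0.25,-0.97,0,0,0,-0.95],[0.25,-0.97,0,0,0,-0.95],[0.25,-0.97,0,0,0,-0.95],[0.25,-0.97,0,0,0,-0.95],[0.25,-0.97,0,0,0,-0.95],[0.25,-0.97,0,0,0,-0.95],[0.25,-0.97,0,0,0,-0.95],[0,0,0,0,0,0],[0,0,0,0,0,0]]
  hand: -1
  newtons: 100

```text
time_s: 1.6
eef_pos: [0.4644, -0.0204, 0.2312]
tcp_rot: [0.0, 0.783, 0.622, -0.0]
ft_force: [0.8, 0.9, -0.9]
grip_width: 0.999
grip_force: 0.0
```

```bash
cat > kn.py <<'E'
from h import *
p,d,W=grab("wrist"); T=tool(); print("tcp",T[:3,3],"y ang",np.degrees(np.arctan2(T[1,1],T[0,1])), "z",T[:3,2])
import sys; cv2.imwrite(sys.argv[1],p[:,:,::-1])
v,u=np.mgrid[:420,:560]
m=(abs(W[...,0]-.425)<.07)&(W[...,1]>-.13)&(W[...,1]<.1)&(W[...,2]>.005)&(W[...,2]<.025)
X=W[m]; print("all",rect(X[:,:2]),m.sum())
h=X[X[:,2]>.0135]; print("high",rect(h[:,:2]),len(h),np.percentile(h[:,2],[5,50,95]))
b=X[(X[:,2]<.0125)&(X[:,1]>.03)]; print("blade",rect(b[:,:2]),np.median(b[:,2]))
g=W[(abs(W[...,0]-.5)<.04)&(abs(W[...,1])<.03)]; print("bench z",np.nanmedian(g[:,2]))
E
python3 kn.py pics/w1.png
```

```text
tcp [ 0.46420478 -0.01879831  0.23112462] y ang -12.874539925243708 z [-4.72671564e-04 -4.36193367e-05 -9.99999887e-01]
all (array([430. , -16.6]), array([187.7,  22.1]), 77.7) 2825
high (array([422.2, -53.2]), array([112.9,  19.9]), 77.8) 1408 [0.01422952 0.01701649 0.01844431]
blade (array([445. ,  51.7]), array([47.8, 22.1]), 77.6) 0.009704224254503568
bench z 0.3098273804087066
```

The wrist cloud gives the knife origin at about (0.428,-0.026), yaw 77.7°, handle top 18 mm. I descend to it.

Call:
play_rows:
  rows:
    - [[-0.15,-0.03,-0.85,0,0,0.12],[-0.15,-0.03,-0.85,0,0,0],[-0.15,-0.03,-0.85,0,0,0],[-0.15,-0.03,-0.85,0,0,0],[-0.15,-0.03,-0.85,0,0,0],[-0.15,-0.03,-0.85,0,0,0],[0,0,-0.3,0,0,0],[0,0,-0.2,0,0,0],[0,0,-0.1,0,0,0],[0,0,0,0,0,0]]

```text
time_s: 2.48
eef_pos: [0.4286, -0.025, 0.0032]
tcp_rot: [-0.0, 0.778, 0.628, -0.0]
ft_force: [0.3, 0.6, -0.6]
grip_width: 0.999
grip_force: 0.0
```

Call:
play_rows:
  rows:
    - [[0,0,0,0,0,0],[0,0,0,0,0,0],[0,0,0,0,0,0],[0,0,0,0,0,0],[0,0,0,0,0,0],[0,0,0,0,0,0],[0,0,0,0,0,0],[0,0,0,0,0,0]]
  hand: 1

```text
time_s: 3.15
eef_pos: [0.4286, -0.0254, 0.004]
tcp_rot: [-0.0, 0.778, 0.628, 0.0]
ft_force: [-4.9, 1.5, 24.8]
grip_width: 0.202
grip_force: 97.6
```

Call:
play_rows:
  rows:
    - [[0,0,0.8,0,0,0],[0,0,0.8,0,0,0],[-0.03,-0.26,0,0,0,-0.988],[-0.03,-0.26,0,0,0,-0.988],[-0.03,-0.26,0,0,0,-0.988],[-0.03,-0.26,0,0,0,-0.988],[-0.03,-0.26,0,0,0,-0.988],[-0.03,-0.26,0,0,0,-0.988],[-0.03,-0.26,0,0,0,-0.988],[-0.03,-0.26,0,0,0,-0.988],[-0.03,-0.26,0,0,0,-0.988],[-0.03,-0.26,0,0,0,-0.988],[-0.03,-0.26,0,0,0,-0.988],[-0.03,-0.26,0,0,0,-0.988],[-0.03,-0.26,0,0,0,-0.988],[-0.03,-0.26,0,0,0,-0.988],[-0.03,-0.26,0,0,0,-0.988],[-0.03,-0.26,0,0,0,-0.988],[-0.03,-0.26,0,0,0,-0.988],[-0.03,-0.26,0,0,0,-0.988]]

```text
time_s: 4.82
eef_pos: [0.4067, -0.2131, 0.0674]
tcp_rot: [-0.0, 0.995, -0.099, 0.0]
ft_force: [0.7, 0.1, -1.2]
grip_width: 0.2
grip_force: 99.6
```

```bash
cat > look.py <<'E'
from h import *
import sys
T=tool(); print("tcp",T[:3,3],"yang",np.degrees(np.arctan2(T[1,1],T[0,1])),"z",T[:3,2])
ims=[]
for n in ("side","wrist"):
    p,d,W=grab(n); ims.append(p); np.savez(f"pics/{n}_l.npz",p=p,d=d,W=W)
cv2.imwrite(sys.argv[1],cv2.resize(np.hstack(ims),(800,300))[:,:,::-1])
E
python3 look.py pics/l1.png
```

```text
tcp [ 0.40669225 -0.2131251   0.06738538] yang -101.3618284916868 z [ 2.21441197e-04  2.57712147e-04 -9.99999942e-01]
```

View pics/l1.png

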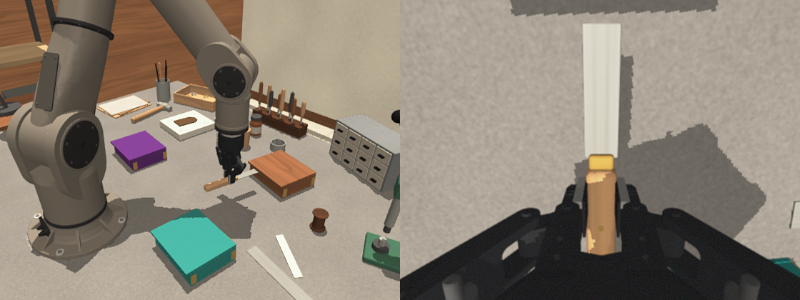

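The wrist view shows the knife held straight, blade tip at about (600,25) in the montage, with the lid lip at the top. I measure blade height, tilt and tip, and compare with the lip seen by the wrist camera.

```bash
cat > tip.py <<'E'
from h import *
import sys
f=np.load("pics/wrist_l.npz"); p,W=f["p"],f["W"]; T=tool()
ex=np.array([np.cos(np.radians(-11.25)),np.sin(np.radians(-11.25)),0]); ey=np.array([-ex[1],ex[0],0])
L=(W-T[:3,3]); a=L@ex; b=L@ey; z=L[...,2]
m=(a>.05)&(a<.13)&(abs(b)<.03)&(z>-.025)&(z<.03)
B=np.c_[a[m],b[m],z[m]]; print("blade a max",np.percentile(B[:,0],[0,99.5]),"b range",np.percentile(B[:,1],[1,99]))
print("z fit",np.polyfit(B[:,0],B[:,2],1),"b fit",np.polyfit(B[:,0],B[:,1],1),"z mean",B[:,2].mean(), "abs",B[:,2].mean()+T[2,3])
w=W[(W[...,2]>.045)&(W[...,0]>.5)&(W[...,2]<.06)]; print("lid pts",len(w),np.median(w[:,2]) if len(w) else 0)
if len(w): c=(w-np.array([.612,-.256,0])); print("lid front edge along ex",np.percentile(c@ex,[0.5,2]))
E
python3 tip.py
python3 - <<'E'
from h import *
f=np.load("pics/side_l.npz"); W=f["W"]; X=W[208:280,340:445].reshape(-1,3) if 0 else W.reshape(-1,3)
X=X[(abs(X[:,0]-.612)<.12)&(abs(X[:,1]+.256)<.12)&(X[:,2]>.049)&(X[:,2]<.058)]; print(rect(X[:,:2]))
E
```

```text
blade a max [0.05007458 0.10260206] b range [-0.01259578  0.00883712]
z fit [0.00038883 0.00586452] b fit [-0.00951712 -0.00112281] z mean 0.00589479379126985 abs 0.07327042867184623
lid pts 0 0
(array([ 610.1, -256.3]), array([174.6, 156.6]), 79.0)
```

Call:
play_rows:
  rows:
    - [[0,0,-0.4,0,0,0],[0,0,-0.4,0,0,0],[0,0,0,0,0,0],[0.22,-0.044,0,0,0,0],[0.22,-0.044,0,0,0,0],[0.22,-0.044,0,0,0,0],[0.22,-0.044,0,0,0,0],[0,0,0,0,0,0],[0,0,0,0,0,0]]

```text
time_s: 5.67
eef_pos: [0.4426, -0.2199, 0.0355]
tcp_rot: [0.0, 0.995, -0.097, 0.0]
ft_force: [-1.4, 0.3, -1.2]
grip_width: 0.198
grip_force: 99.6
```

Call:
play_rows:
  rows:
    - [[0,0,0.1,0,0,0],[0,0,0.1,0,0,0],[0,0,0.1,0,0,0],[0,0,0.1,0,0,0],[0,0,0,0,0,0]]

```text
time_s: 6.08
eef_pos: [0.4421, -0.2198, 0.0521]
tcp_rot: [-0.0, 0.995, -0.097, 0.0]
ft_force: [-0.8, -0.7, -1.8]
grip_width: 0.204
grip_force: 99.5
```

```bash
python3 look.py pics/l2.png; python3 tip.py|head -3
```

```text
tcp [ 0.44205007 -0.21980197  0.05210005] yang -101.13143292595159 z [ 7.80983568e-04  1.63857447e-04 -9.99999682e-01]
blade a max [0.05000799 0.11103311] b range [-0.02884817  0.02883912]
z fit [ 0.17513826 -0.00606743] b fit [ 0.00483377 -0.00035787] z mean 0.009765292517103298 abs 0.06132871219653968
lid pts 5703 0.05752759427754173
```

View pics/l2.png

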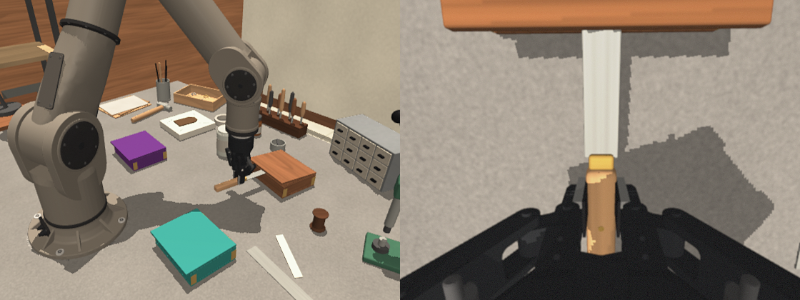

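The blade is under the lip; the wrist view shows the lid edge across the blade at about (600,30) and the lid starting to rise. I follow the lid's arc.

Call:
play_rows:
  rows:
    - [[0.067,-0.013,0.225,0,0,0],[0.067,-0.013,0.225,0,0,0],[0.067,-0.013,0.225,0,0,0],[0.067,-0.013,0.225,0,0,0],[0.116,-0.023,0.194,0,0,0],[0.116,-0.023,0.194,0,0,0],[0.116,-0.023,0.194,0,0,0],[0.116,-0.023,0.194,0,0,0],[0,0,0,0,0,0],[0,0,0,0,0,0]]

```text
time_s: 7.02
eef_pos: [0.4719, -0.2257, 0.1187]
tcp_rot: [0.0, 0.995, -0.097, 0.001]
ft_force: [0.2, 0.2, 0.1]
grip_width: 0.204
grip_force: 99.6
```

```bash
cat > lid.py <<'E'
from h import *
import sys
T=tool(); H=np.array([.6855,-.271,.045]); ex=np.array([np.cos(np.radians(-11.25)),np.sin(np.radians(-11.25)),0]); ey=np.array([-ex[1],ex[0],0])
t=T[:3,3]+.1035*ex-H; print("tip s,b,h",-t@ex,t@ey,t[2]+.0059)
p,d,W=grab("side"); cv2.imwrite("pics/lid.png",p[:,:,::-1]); L=W-H; a=-(L@ex); b=L@ey; z=L[...,2]
hsv=cv2.cvtColor(p,cv2.COLOR_RGB2HSV); br=(hsv[...,0]<15)&(hsv[...,1]>100)
m=(abs(b)<.083)&(np.hypot(a,z)<.17)&(z>.03)&br
X=np.c_[a[m],z[m]]; th=np.degrees(np.arctan2(X[:,1],X[:,0])); r=np.hypot(*X.T); k=r>.1
print("lid deg",np.percentile(th[k],[10,50,90]),k.sum(),"rmax",r.max() if len(r) else 0)
E
python3 lid.py
```

```text
tip s,b,h 0.11482395237033693 0.00275686835423316 0.07957567742716695
lid deg [36.22701936 38.09537029 39.5722991 ] 236 rmax 0.16729284026840818
```

Call:
play_rows:
  rows:
    - [[0.165,-0.033,0.156,0,0,0],[0.165,-0.033,0.156,0,0,0],[0.165,-0.033,0.156,0,0,0],[0.165,-0.033,0.156,0,0,0],[0.196,-0.039,0.097,0,0,0],[0.196,-0.039,0.097,0,0,0],[0.196,-0.039,0.097,0,0,0],[0.196,-0.039,0.097,0,0,0],[0.205,-0.041,0.047,0,0,0],[0.205,-0.041,0.047,0,0,0],[0.205,-0.041,0.047,0,0,0],[0.205,-0.041,0.047,0,0,0],[0,0,0,0,0,0]]

```text
time_s: 8.15
eef_pos: [0.5636, -0.244, 0.1666]
tcp_rot: [0.0, 0.995, -0.097, 0.0]
ft_force: [-0.2, 0.1, -2.4]
grip_width: 0.203
grip_force: 99.6
```

```bash
python3 lid.py
```

```text
tip s,b,h 0.02132530681272603 0.002743510671321865 0.1274869941290958
lid deg [79.74391481 80.49794066 81.52811576] 736 rmax 0.15502404907048606
```

Call:
play_rows:
  rows:
    - [[0.2,-0.04,-0.01,0,0,0],[0.2,-0.04,-0.01,0,0,0],[0.2,-0.04,-0.01,0,0,0],[0.2,-0.04,-0.01,0,0,0],[0.2,-0.04,-0.02,0,0,0],[0.2,-0.04,-0.02,0,0,0],[0.12,-0.024,-0.02,0,0,0],[0,0,0,0,0,0],[0,0,0,0,0,0],[0,0,0,0,0,0]]

```text
time_s: 9.03
eef_pos: [0.6143, -0.2544, 0.1623]
tcp_rot: [0.0, 0.995, -0.097, -0.0]
ft_force: [-0.2, 0.4, -1.3]
grip_width: 0.202
grip_force: 99.6
```

```bash
python3 lid.py
```

```text
tip s,b,h -0.030437769323368568 0.0024020256140717647 0.12324003516193813
lid deg [ 59.55236386 104.45367129 105.59332986] 989 rmax 0.1698790465230208
```

Lid at about 104.5° (1.82 rad). I withdraw and lay the knife back down.

Call:
play_rows:
  rows:
    - [[-0.2,0.04,0,0,0,0],[-0.6,0.12,0,0,0,0],[-0.8,0.16,0,0,0,0],[-0.8,0.16,0,0,0,0],[-0.8,0.16,0,0,0,0],[-0.8,0.16,0,0,0,0]]

```text
time_s: 9.58
eef_pos: [0.4521, -0.2216, 0.1618]
tcp_rot: [-0.001, 0.995, -0.097, -0.0]
ft_force: [0.6, -0.6, -0.7]
grip_width: 0.204
grip_force: 99.6
```

Call:
play_rows:
  rows:
    - [[-0.035,0.27,-0.14,0,0,0.988],[-0.035,0.27,-0.14,0,0,0.988],[-0.035,0.27,-0.14,0,0,0.988],[-0.035,0.27,-0.14,0,0,0.988],[-0.035,0.27,-0.14,0,0,0.988],[-0.035,0.27,-0.14,0,0,0.988],[-0.035,0.27,-0.14,0,0,0.988],[-0.035,0.27,-0.14,0,0,0.988],[-0.035,0.27,-0.14,0,0,0.988],[-0.035,0.27,-0.14,0,0,0.988],[-0.035,0.27,-0.14,0,0,0.988],[-0.035,0.27,-0.14,0,0,0.988],[-0.035,0.27,-0.14,0,0,0.988],[-0.035,0.27,-0.14,0,0,0.988],[-0.035,0.27,-0.14,0,0,0.988],[-0.035,0.27,-0.14,0,0,0.988],[-0.035,0.27,-0.14,0,0,0.988],[-0.035,0.27,-0.14,0,0,0.988],[0,0,0,0,0,0],[0,0,0,0,0,0]]

```text
time_s: 11.25
eef_pos: [0.4288, -0.0278, 0.0617]
tcp_rot: [-0.0, 0.779, 0.627, -0.0]
ft_force: [-0.5, 0.3, -0.7]
grip_width: 0.205
grip_force: 99.6
```

```bash
python3 lid.py; python3 look.py pics/l3.png; python3 - <<'E'
from h import *
W=np.load("pics/wrist_l.npz")["W"];T=tool();L=(W-T[:3,3])@T[:3,:3]
for lo,hi in((.045,.065),(.07,.11)):
    m=(L[...,0]>lo)&(L[...,0]<hi)&(abs(L[...,1])<.009)&(abs(L[...,2])<.025); print(lo,m.sum(),-np.median(L[...,2][m]))
E
```

```text
tip s,b,h 0.19574879428829406 0.1884479191475797 0.02255144255619337
lid deg [103.42275015 104.44217737 105.52500488] 1302 rmax 0.153542085356281
tcp [ 0.42909879 -0.02819753  0.06182776] yang -12.347887091819844 z [ 1.86806022e-04  1.59069391e-04 -9.99999970e-01]
0.045 1947 0.005754628622141355
0.07 3897 0.00574492662310314
```

Call:
play_rows:
  rows:
    - [[0,0,-0.5,0,0,0],[0,0,-0.5,0,0,0],[0,0,-0.25,0,0,0],[0,0,-0.1,0,0,0],[0,0,-0.04,0,0,0],[0,0,0,0,0,0],[0,0,0,0,0,0]]

```text
time_s: 11.98
eef_pos: [0.4298, -0.028, 0.0065]
tcp_rot: [0.0, 0.778, 0.628, 0.0]
ft_force: [1.2, -0.1, -1.1]
grip_width: 0.203
grip_force: 99.6
```

Call:
play_rows:
  rows:
    - [[0,0,0,0,0,0],[0,0,0,0,0,0],[0,0,0,0,0,0],[0,0,0,0,0,0],[0,0,0,0,0,0],[0,0,0,0,0,0],[0,0,0,0,0,0],[0,0,0,0,0,0]]
  hand: -1

```text
time_s: 12.65
eef_pos: [0.4294, -0.0278, 0.0059]
tcp_rot: [-0.0, 0.778, 0.628, -0.0]
ft_force: [0.5, -1.0, 0.9]
grip_width: 0.998
grip_force: 0.0
```

Call:
play_rows:
  rows:
    - [[0,0,0.3,0,0,0],[0,0,0.9,0,0,0],[0,0,1,0,0,0],[0,0,1,0,0,0],[0,0,1,0,0,0],[0,0,1,0,0,0],[0,0,1,0,0,0]]

```text
time_s: 13.23
eef_pos: [0.4289, -0.0285, 0.2558]
tcp_rot: [0.0, 0.779, 0.628, -0.0]
ft_force: [1.1, 0.9, 0.1]
grip_width: 0.993
grip_force: 0.0
```

Call:
play_rows:
  rows:
    - [[0.22,-0.29,0,0,0,0.96],[0.22,-0.29,0,0,0,0.96],[0.22,-0.29,0,0,0,0.96],[0.22,-0.29,0,0,0,0.96],[0.22,-0.29,0,0,0,0.96],[0.22,-0.29,0,0,0,0.96],[0.22,-0.29,0,0,0,0.96],[0.22,-0.29,0,0,0,0.96],[0.22,-0.29,0,0,0,0.96],[0.22,-0.29,0,0,0,0.96],[0.22,-0.29,0,0,0,0.96],[0.22,-0.29,0,0,0,0.96],[0.22,-0.29,0,0,0,0.96],[0.22,-0.29,0,0,0,0.96],[0.22,-0.29,0,0,0,0.96],[0.22,-0.29,0,0,0,0.96],[0.22,-0.29,0,0,0,0.96],[0.22,-0.29,0,0,0,0.96],[0.22,-0.29,0,0,0,0.96],[0,0,0,0,0,0]]

```text
time_s: 14.9
eef_pos: [0.5972, -0.2503, 0.2536]
tcp_rot: [-0.0, 0.094, 0.996, -0.001]
ft_force: [-0.9, -0.6, -0.5]
grip_width: 1.001
grip_force: 0.0
```

```bash
python3 look.py pics/l4.png; python3 - <<'E'
from h import *
W=np.load("pics/wrist_l.npz")["W"]; m=(abs(W[...,0]-.617)<.09)&(abs(W[...,1]+.257)<.1)&(W[...,2]>.03)&(W[...,2]<.04)
X=W[m]; print(m.sum(),rect(X[:,:2]),np.median(X[:,2]))
f=np.load("pics/side_l.npz");X=f["W"].reshape(-1,3);X=X[(X[:,2]>.006)&(X[:,2]<.03)&(abs(X[:,0]-.43)<.06)&(X[:,1]>-.13)&(X[:,1]<.09)];print("knife",rect(X[:,:2]),X[:,2].max())
E
```

```text
tcp [ 0.59720349 -0.25032261  0.25361127] yang 79.20431737612871 z [-2.57956804e-04 -1.17353814e-03 -9.99999278e-01]
2260 (array([ 615.7, -253.1]), array([165.2, 135. ]), 79.5) 0.03518313626917924
knife (array([429.3, -22.4]), array([195.,  24.]), 78.0) 0.021348004645665105
```

View pics/l4.png

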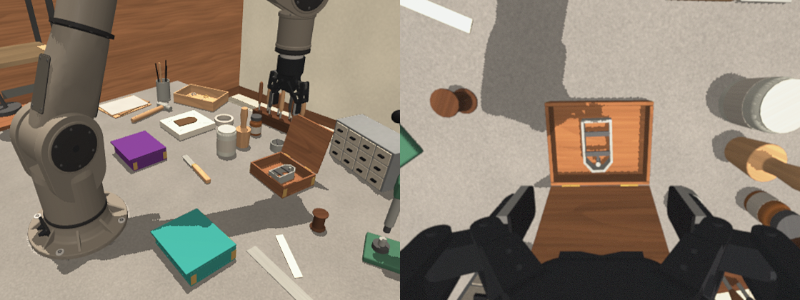

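The wrist view shows the open case with the grey die at about (597,146) in the montage, nose toward the hinge (bottom); the lid stands open and the knife lies flat. I measure the die by colour and depth.

```bash
cat > die.py <<'E'
from h import *
def fit(W,p,c,zlo,zhi,w=.07,sat=70):
    hsv=cv2.cvtColor(p,cv2.COLOR_RGB2HSV)
    m=(abs(W[...,0]-c[0])<w)&(abs(W[...,1]-c[1])<w)&(W[...,2]>zlo)&(W[...,2]<zhi)&(hsv[...,1]<sat)&(hsv[...,2]>90)
    X=W[m]; h=cv2.convexHull((X[:,:2]*1000).astype(np.float32))
    print(m.sum(),"rect",rect(X[:,:2]),"z",np.percentile(X[:,2],[5,50,95])); print(np.round(cv2.approxPolyDP(h,4,True)[:,0]).tolist())
if __name__=="__main__":
    f=np.load("pics/wrist_l.npz"); fit(f["W"],f["p"],(.617,-.257),.027,.044)
    f=np.load("pics/side_l.npz"); fit(f["W"],f["p"],(.617,-.257),.02,.044)
    p,d,W=grab("scene"); fit(W,p,(.617,-.257),.02,.044)
E
python3 die.py
```

```text
1327 rect (array([ 621.2, -261. ]), array([49.8, 90.3]), 81.0) z [0.03115541 0.03522903 0.03655321]
[[667.0, -260.0], [654.0, -241.0], [582.0, -230.0], [573.0, -277.0], [645.0, -289.0], [663.0, -278.0]]
446 rect (array([ 627.7, -261.8]), array([ 57.8, 114.2]), 85.7) z [0.02202027 0.03237176 0.03742458]
[[684.0, -237.0], [581.0, -233.0], [569.0, -280.0], [643.0, -292.0], [678.0, -270.0]]
188 rect (array([ 612.5, -259. ]), array([57.7, 78.5]), 80.9) z [0.02178266 0.0325406  0.03956321]
[[655.0, -241.0], [589.0, -228.0], [579.0, -232.0], [570.0, -279.0], [614.0, -288.0], [624.0, -285.0]]
```

Call:
play_rows:
  rows:
    - [[0.3,-0.135,0,0,0,0.36],[0.3,-0.135,0,0,0,0],[0,0,-0.9,0,0,0],[0,0,-0.9,0,0,0],[0,0,-0.9,0,0,0],[0,0,-0.9,0,0,0],[0,0,-0.6,0,0,0],[0,0,0,0,0,0],[0,0,0,0,0,0]]

```text
time_s: 15.8
eef_pos: [0.62, -0.2583, 0.0857]
tcp_rot: [-0.001, 0.081, 0.997, 0.0]
ft_force: [-0.0, -0.7, 1.2]
grip_width: 1.001
grip_force: 0.0
```

```bash
python3 lid.py|tail -1; python3 look.py pics/l5.png;python3 - <<'E'
from die import *
f=np.load("pics/wrist_l.npz"); fit(f["W"],f["p"],(.62,-.26),.027,.044)
E
```

```text
lid deg [103.22225319 104.494162   105.65620156] 1032 rmax 0.16331302486461008
tcp [ 0.62098717 -0.25889713  0.08727189] yang 80.76728212312896 z [ 5.68736618e-04 -4.32961473e-04 -9.99999745e-01]
3779 rect (array([ 605.3, -256.7]), array([ 61.5, 125.9]), 70.8) z [0.02936718 0.03517797 0.03632929]
[[664.0, -278.0], [667.0, -257.0], [653.0, -241.0], [556.0, -207.0], [551.0, -236.0], [573.0, -278.0], [645.0, -290.0]]
```

View pics/l5.png

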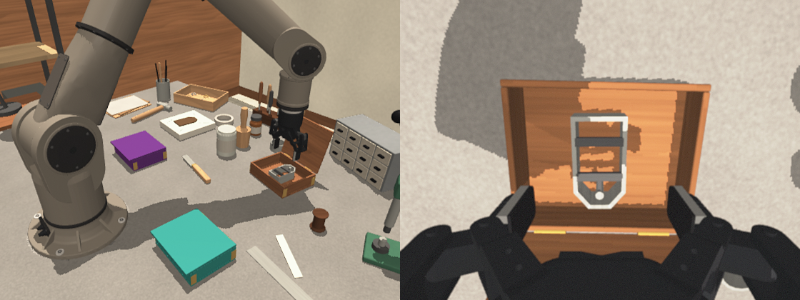

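The closer view shows the die straight between the fingers, nose at about (600,205), fingers clear of the walls. Descend and grip.

Call:
play_rows:
  rows:
    - [[0.015,-0.05,-0.6,0,0,0.05],[0,0,-0.6,0,0,0],[0,0,-0.4,0,0,0],[0,0,-0.25,0,0,0],[0,0,-0.1,0,0,0],[0,0,0,0,0,0],[0,0,0,0,0,0]]

```text
time_s: 16.53
eef_pos: [0.6217, -0.2614, 0.0089]
tcp_rot: [0.0, 0.078, 0.997, -0.0]
ft_force: [-0.2, -0.5, 0.9]
grip_width: 1.002
grip_force: 0.0
```

Call:
play_rows:
  rows:
    - [[0,0,0,0,0,0],[0,0,0,0,0,0],[0,0,0,0,0,0],[0,0,0,0,0,0],[0,0,0,0,0,0],[0,0,0,0,0,0]]
  hand: 1
  newtons: 60

```text
time_s: 17.03
eef_pos: [0.6216, -0.2611, 0.0089]
tcp_rot: [0.001, 0.078, 0.997, 0.0]
ft_force: [-2.3, 1.1, 8.2]
grip_width: 0.576
grip_force: 62.5
```

Call:
play_rows:
  rows:
    - [[0,0,0.1,0,0,0],[0,0,0.3,0,0,0],[0,0,0.6,0,0,0],[0,0,0.9,0,0,0],[0,0,1,0,0,0],[0,0,1,0,0,0],[0,0,1,0,0,0],[0,0,1,0,0,0],[0,0,0.3,0,0,0],[0,0,0,0,0,0]]

```text
time_s: 17.87
eef_pos: [0.6223, -0.262, 0.2609]
tcp_rot: [0.003, 0.078, 0.997, -0.0]
ft_force: [0.9, -0.8, -2.7]
grip_width: 0.573
grip_force: 62.8
```

Call:
play_rows:
  rows:
    - [[0.08,0.4,0,0,0,0],[0.08,0.7,0,0,0,0],[0.08,0.75,0,0,0,0],[0.08,0.75,0,0,0,0],[0.08,0.75,0,0,0,0],[0.08,0.75,0,0,0,0],[0.08,0.75,0,0,0,0],[0.08,0.75,0,0,0,0],[0.08,0.75,0,0,0,0],[0.08,0.75,0,0,0,0],[0.08,0.75,0,0,0,0],[0.08,0.75,0,0,0,0],[0.08,0.75,0,0,0,0],[0.08,0.75,0,0,0,0],[0.08,0.75,0,0,0,0],[0.08,0.75,0,0,0,0],[0,0.75,0,0,0,0],[0,0.6,0,0,0,0],[0,0.3,0,0,0,0],[0,0,0,0,0,0]]

```text
time_s: 19.53
eef_pos: [0.6711, 0.2727, 0.2543]
tcp_rot: [-0.001, 0.076, 0.997, -0.0]
ft_force: [-0.5, -0.5, -2.6]
grip_width: 0.573
grip_force: 62.7
```

```bash
python3 look.py pics/l6.png; cat > blank.py <<'E'
from h import *
f=np.load("pics/wrist_l.npz"); p,W=f["p"],f["W"]; hsv=cv2.cvtColor(p,cv2.COLOR_RGB2HSV)
m=(abs(W[...,0]-.615)<.08)&(abs(W[...,1]-.267)<.06)&(W[...,2]>.025)&(W[...,2]<.042)&(hsv[...,1]>90)
k,l,s,c=cv2.connectedComponentsWithStats(m.astype(np.uint8)); m=l==1+np.argmax(s[1:,4])
X=W[m]; print("blank",m.sum(),rect(X[:,:2]),np.median(X[:,2])); h=cv2.convexHull((X[:,:2]*1000).astype(np.float32)); print(np.round(cv2.approxPolyDP(h,4,True)[:,0],1).tolist())
T=tool(); L=(W-T[:3,3])@T[:3,:3]
n=(abs(L[...,0])<.06)&(abs(L[...,1])<.04)&(L[...,2]<.01)&(L[...,2]>-.045)&(hsv[...,1]<60)&(hsv[...,2]>100)
D=L[n]; print("die in tool",n.sum(),rect(D[:,:2]),np.percentile(D[:,2],[2,50,98])); 
if len(D)>9: h=cv2.convexHull((D[:,:2]*1000).astype(np.float32)); print(np.round(cv2.approxPolyDP(h,4,True)[:,0],1).tolist())
E
python3 blank.py
```

```text
tcp [0.67108706 0.27269133 0.25426371] yang 81.28575852391482 z [-2.19663620e-03 -1.05596524e-04 -9.99997582e-01]
blank 4232 (array([613.8, 266.4]), array([58.5, 95.1]), 80.7) 0.03332060072306711
[[663.2000122070312, 275.29998779296875], [644.2999877929688, 291.1000061035156], [572.5, 302.29998779296875], [562.7000122070312, 246.39999389648438], [641.2000122070312, 233.89999389648438], [658.0, 244.0]]
die in tool 5443 (array([ 2.7, -3.5]), array([73. , 86.8]), 89.9) [-0.03877046 -0.02597136  0.00274409]
[[45.79999923706055, 26.700000762939453], [11.800000190734863, 33.0], [-26.600000381469727, 27.0], [-40.400001525878906, 10.399999618530273], [-40.70000076293945, -7.099999904632568], [-27.600000381469727, -23.200000762939453], [7.900000095367432, -40.0], [45.79999923706055, -23.200000762939453]]
```

View pics/l6.png

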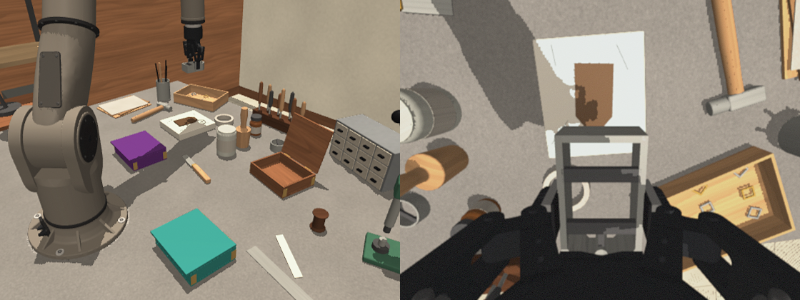

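The die hangs level in the grip, nose away from the robot. Its tail edge at (600,127) just hides the blank's nose, so I step ahead 35 mm for a clean view.

Call:
play_rows:
  rows:
    - [[0.45,0,0,0,0,0],[0.45,0,0,0,0,0],[0,0,0,0,0,0],[0,0,0,0,0,0],[0,0,0,0,0,0]]

```text
time_s: 20.05
eef_pos: [0.7083, 0.2673, 0.2557]
tcp_rot: [-0.0, 0.079, 0.997, -0.0]
ft_force: [-0.1, -0.3, -1.6]
grip_width: 0.571
grip_force: 62.7
```

```bash
python3 look.py pics/l7.png; python3 blank.py; python3 - <<'E'
from h import *
f=np.load("pics/wrist_l.npz"); W=f["W"];p=f["p"];T=tool();L=(W-T[:3,3])@T[:3,:3]; hsv=cv2.cvtColor(p,cv2.COLOR_RGB2HSV)
n=(abs(L[...,0])<.055)&(abs(L[...,1])<.028)&(L[...,2]<.02)&(L[...,2]>-.06)&(hsv[...,1]<60)&(hsv[...,2]>90)
x,y,z=L[n].T
for a in range(-50,50,6):
    k=(x*1e3>a)&(x*1e3<a+6); 
    for s in(-1,1):
        q=k&(y*s>.019)
        if q.sum()>5: print(a,s,q.sum(),np.round(np.percentile(z[q],[3,20,97])*1e3,1),np.round(np.percentile(y[q],[2,98])*1e3,1))
print("x range low",np.percentile(x,[.2,99.8]))
for n_ in ("scene","side"):
    p,d,W=grab(n_); hsv=cv2.cvtColor(p,cv2.COLOR_RGB2HSV)
    m=(abs(W[...,0]-.615)<.08)&(abs(W[...,1]-.267)<.06)&(W[...,2]>.025)&(W[...,2]<.042)&(hsv[...,1]>90)
    k,l,s,c=cv2.connectedComponentsWithStats(m.astype(np.uint8)); m=l==1+np.argmax(s[1:,4]); print(n_,m.sum(),rect(W[m][:,:2]),np.median(W[m][:,2]))
E
```

```text
tcp [0.70826259 0.26731639 0.2557174 ] yang 80.93587921217491 z [-6.00861179e-04 -6.07463825e-04 -9.99999635e-01]
blank 4661 (array([615.3, 266.3]), array([58.4, 97.9]), 80.3) 0.03324479247363832
[[664.5, 271.79998779296875], [650.2000122070312, 289.0], [573.0999755859375, 302.70001220703125], [563.2000122070312, 246.10000610351562], [640.2999877929688, 233.3000030517578], [661.5999755859375, 246.6999969482422]]
die in tool 5412 (array([ 1.8, -0.4]), array([87. , 76.2]), 0.1) [-0.03889312 -0.02617767  0.00254457]
[[45.29999923706055, -24.600000381469727], [45.0, 24.700000762939453], [7.199999809265137, 37.70000076293945], [-27.200000762939453, 24.700000762939453], [-41.20000076293945, 8.199999809265137], [-41.70000076293945, -9.899999618530273], [-28.200000762939453, -25.0], [7.199999809265137, -38.400001525878906]]
-32 -1 44 [-27.3 -26.7 -25. ] [-25.2 -20.6]
-32 1 43 [-27.4 -26.5 -24.3] [19.7 24.6]
-26 -1 113 [-27.3 -26.7   0.2] [-25.2 -21.3]
-26 1 127 [-27.  -26.5 -24.1] [20.6 24.5]
-20 -1 112 [-27.2 -26.7   2.4] [-25.1 -21.3]
-20 1 141 [-27.2 -26.6   1.4] [19.4 24.6]
-14 -1 100 [-
[... 339 characters left out ...]
40.3 -27.  -20.2] [-27.6 -21.4]
10 1 165 [-40.1 -27.1 -24.9] [20.6 27.8]
16 -1 123 [-27.4 -26.7   0.7] [-25.2 -21.2]
16 1 136 [-27.3 -26.7 -24.5] [20.2 24.6]
22 -1 137 [-27.3 -26.9   2.6] [-25.2 -21.3]
22 1 192 [-27.4 -26.8   2.1] [19.3 24.5]
28 -1 157 [-27.3 -26.7   0.8] [-25.2 -21.2]
28 1 177 [-27.2 -26.7   2.7] [20.6 24.6]
34 -1 154 [-27.6 -26.9 -25.1] [-25.3 -21.3]
34 1 191 [-27.3 -26.7 -15.6] [20.6 24.6]
40 -1 251 [-27.4 -26.7   1.8] [-25.3 -19.2]
40 1 232 [-27.2 -26.6   2.2] [19.2 24.7]
x range low [-0.04101279  0.0452008 ]
scene 473 (array([615.8, 266.1]), array([ 59. , 101.7]), 79.9) 0.0333610287779803
side 243 (array([615. , 265.4]), array([ 66. , 101.5]), 83.5) 0.033954729674754436
```

Die top rim is level to under 1 mm and its lower edge is 3.2 mm below the TCP. Blank centre ≈ (0.6155,0.2662), yaw ≈ -9.8°, agreed by two cameras. I go over it and come down in stages.

Call:
play_rows:
  rows:
    - [[-0.5,0,0,0,0,-0.15],[-0.7,0,0,0,0,0],[-0.7,0,0,0,0,0],[-0.4,0,0,0,0,0],[0,0,-0.5,0,0,0],[0,0,-0.9,0,0,0],[0,0,-0.9,0,0,0],[0,0,-0.9,0,0,0],[0,0,-0.6,0,0,0],[0,0,-0.4,0,0,0],[0,0,0,0,0,0],[0,0,0,0,0,0],[0,0,0,0,0,0]]

```text
time_s: 21.33
eef_pos: [0.6171, 0.2693, 0.0895]
tcp_rot: [0.001, 0.085, 0.996, 0.0]
ft_force: [-0.0, 0.2, -2.3]
grip_width: 0.573
grip_force: 62.6
```

```bash
python3 -c "
from h import *
for i in range(4):
    arm.capture('side'); T=tool(); print(T[:3,3],np.degrees(np.arctan2(T[1,1],T[0,1])),T[:2,2])"
```

```text
[0.61728662 0.26934996 0.08972481] 80.29629067711761 [0.00202345 0.00113231]
[0.61725496 0.2694312  0.08972636] 80.29573543323636 [0.00209373 0.00134293]
[0.61709594 0.26942602 0.08954019] 80.30044656291216 [0.00183092 0.00122874]
[0.61695655 0.2693703  0.08928073] 80.30209532517067 [0.00153215 0.00108215]
```

Call:
play_rows:
  rows:
    - [[-0.03,-0.08,-0.3,0,0,0],[0,0,-0.3,0,0,0],[0,0,-0.2,0,0,0],[0,0,-0.1,0,0,0],[0,0,-0.05,0,0,0],[0,0,0,0,0,0],[0,0,0,0,0,0],[0,0,0,0,0,0],[0,0,0,0,0,0]]

```text
time_s: 22.28
eef_pos: [0.6155, 0.2659, 0.0504]
tcp_rot: [0.0, 0.085, 0.996, 0.0]
ft_force: [0.1, 0.6, -2.3]
grip_width: 0.578
grip_force: 62.9
```

```bash
python3 look.py pics/l8.png; python3 blank.py
```

```text
tcp [0.61548319 0.26589995 0.05037153] yang 80.29299951691198 z [ 5.41993137e-04  2.75037555e-04 -9.99999815e-01]
blank 3928 (array([632.6, 263.1]), array([45.8, 31.9]), 80.0) 0.033359171698711415
[[651.2999877929688, 282.6000061035156], [621.0, 287.70001220703125], [613.5999755859375, 243.60000610351562], [644.0999755859375, 238.3000030517578]]
die in tool 4675 (array([1.8, 0.1]), array([76.5, 86.9]), 89.9) [-0.03954338 -0.02648587 -0.01136296]
[[45.400001525878906, 24.399999618530273], [6.800000190734863, 38.29999923706055], [-27.399999618530273, 25.299999237060547], [-41.29999923706055, 8.600000381469727], [-41.099998474121094, -7.800000190734863], [-27.700000762939453, -24.899999618530273], [12.300000190734863, -37.599998474121094], [45.20000076293945, -24.899999618530273]]
```

View pics/l8.png

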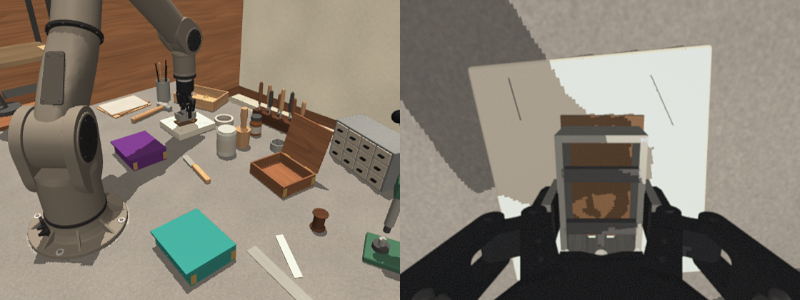

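The wrist view shows the blank's tail strip at (602,120) evenly beyond the die's tail edge. I lower 3 mm and check the tail margin numerically.

Call:
play_rows:
  rows:
    - [[0,0,-0.04,0,0,0],[0,0,-0.04,0,0,0],[0,0,0,0,0,0],[0,0,0,0,0,0],[0,0,0,0,0,0],[0,0,0,0,0,0],[0,0,0,0,0,0]]

```text
time_s: 22.97
eef_pos: [0.6152, 0.2658, 0.0468]
tcp_rot: [0.0, 0.085, 0.996, -0.0]
ft_force: [-0.3, 0.8, -1.8]
grip_width: 0.574
grip_force: 62.9
```

```bash
python3 look.py pics/l9.png; python3 - <<'E'
from h import *
f=np.load("pics/wrist_l.npz"); W=f["W"];p=f["p"];T=tool();L=(W-T[:3,3])@T[:3,:3]; hsv=cv2.cvtColor(p,cv2.COLOR_RGB2HSV)
m=(L[...,0]>.035)&(L[...,0]<.07)&(abs(L[...,1])<.045)&(hsv[...,1]>90)&(W[...,2]>.028)&(W[...,2]<.04)
x,y=L[m][:,0],L[m][:,1]
print(m.sum(),"tail x",np.percentile(x,[50,99]),"y range",np.percentile(y,[1,99]))
for a in range(-30,30,10):
    k=(y*1e3>a)&(y*1e3<a+10); print(a,k.sum(),x[k].max() if k.any() else 0)
o=arm.observe(); print(o["joint_velocities"].round(3),o["grip_force"])
E
python3 lid.py | tail -1
```

```text
tcp [0.61524961 0.26579453 0.04679121] yang 80.29422940059646 z [ 1.36957415e-05 -2.98146749e-05 -9.99999999e-01]
1543 tail x [0.04668767 0.0497933 ] y range [-0.02807728  0.02991943]
-30 223 0.0498357714369531
-20 258 0.04985003662531216
-10 254 0.049871801012670115
0 257 0.0497731109178925
10 259 0.04985084805864566
20 278 0.04995821506768117
[ 0.001  0.002 -0.    -0.    -0.    -0.001  0.001] 62.85635590553284
lid deg [103.34347563 104.42925465 105.49156102] 1321 rmax 0.15373489071636812
```

The tail margin is about 4.6 mm, the lateral offset about 1 mm, and the yaw is aligned, so I hand in.

```bash
python3 -c "
from rig import arm
print(arm.hand_in())"
```

```text
the job is handed in; nothing more can be done
None
```

The job is handed in (no verdict came back). The lid stands open at about 1.82 rad, levered and pushed with the knife, which lies flat on the bench. The die is held level about 1 cm over the blank, clipped end over clipped end and centred to about 1 mm.

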